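# Jack up the analyser's front edge and hold it

## Task

Hold the front of the white bench analyser up so that its front feet can be changed. Set the blue lever jack flat on the bench with its round steel saddle centred under the red-marked lift point of the steel lug, turned so that the jack lies in line with the lug's red line with its handle pointing straight out from the analyser; pump the red handle fully down once as a trial lift, let it come right back up so that the analyser stands on its feet again, then push the handle fully down a second time and finish while still holding it down with the analyser raised. Lift the analyser only with the jack and leave the other things on the bench where they are.

Things in the scene. Friction and masses are not known exactly. Their poses are not given: they have to be found in the camera images.
- jack: loose blue lever jack, 0.83 kg. Origin: underside of its base plate, below the saddle's axis; +x to its nose (goes towards the analyser), z up, handle to -x. Base plate 70 wide, 10 mm thick, x = +35 to -180 mm, red line along its middle. Grip it from above and carry it by the pivot tower at x = -60, y = 0: 40 mm wide along y, 32 along x, top at 85 mm; it balances near there.
- saddle: round steel saddle of the jack, 34 mm diameter, 8 mm thick; origin at the centre of its underside. With the handle up its flat top is 63 mm above the jack's underside; it rises 26 mm in all (52 mm per rad of handle) and meets the lift pad after about 12 mm.
- saddle_top (a point): centre of the saddle's flat top face
- pump_handle (a joint): handle angle, rad: 0 = up (springs back there when let go, nothing latches), 0.5 = fully down at its stop. Pivots about the jack's y axis through x = -60, z = 70 mm (jack frame). At 0 the lever slopes 0.4 rad upwards from the pivot towards -x, at 0.5 it slopes 0.1 rad downwards. Pushing at its plate takes 2 to 4 N against the spring, 8 to 16 N under load.
- handle_plate (a point): centre of the top face of the red push plate at the handle's end, 40 wide x 36 long x 10 mm thick, 135 mm from the pivot along the lever and 6 mm above its middle; jack frame: x = -182, z = 128 mm with the handle up, x = -195, z = 62 mm fully down. Push it down from above with closed fingers, along its arc.
- analyser: white bench analyser, case 280 wide x 260 deep x 165 mm high, about 4.5 kg, its place fixed. Origin: on the bench below the lift point; +y points straight out of its front (along the lug's red line), z up. Case front at y = -35 mm, back at y = -295 mm, sides at x = +-140 mm.
- lift_pad (a point): lift point: centre of the underside of the black rubber pad (30 mm diameter) under the steel lug, 75 mm above the bench at rest. The lug is a level plate 50 wide, 6 mm thick, top at 84 mm, sticking out of the case front to y = +29 mm (analyser frame); a red disc and red line on top mark the point and the line.
- analyser_case (a joint): tilt of the analyser case in rad about its rear feet, 285 mm behind the lift point: 0 = standing on all its feet, about 0.05 with the jack in place and its handle fully down
- reagent: white reagent bottle with blue cap, 60 mm diameter, 130 mm high; origin under its centre (bystander, loose)
- calculator: black desk calculator 150 x 80 x 16 mm; origin under its centre (bystander, loose)
- spare_foot: spare black rubber foot, 36 mm diameter, 15 mm high with an 8 mm stud on top, standing on the bench near the analyser's front; origin under its centre (bystander, loose)
- marker: blue-capped white marker pen, 130 x 16 mm, lying on the bench near the analyser's front; origin under its centre (bystander, loose)

How it is judged (in metres and radians):
On the way, in this order (a step that is already met when the one before it is completed fails the run):
1. the jack stands flat with its saddle centred under the lift point, in line with the lug, handle up (horizontal distance between saddle_top and lift_pad below 0.01 m and angle between the x axis of jack and the y axis of analyser, either way round below 0.15 rad and angle between jack's own z axis and vertical below 0.04 rad and height (world z) of jack below 0.004 m and value of joint pump_handle below 0.06 rad and linear speed of jack below 0.01 m/s), for 0.2 s.
2. trial lift: the handle is fully down and the jack has raised the analyser's front (value of joint pump_handle above 0.43 rad and value of joint analyser_case above 0.03 rad and contact force between saddle and analyser above 6 N and horizontal distance between saddle_top and lift_pad below 0.01 m and angle between the x axis of jack and the y axis of analyser, either way round below 0.15 rad and angle between jack's own z axis and vertical below 0.04 rad and height (world z) of jack below 0.004 m and contact force between each of the arm, the fingers and analyser below 0.5 N), for 0.2 s.
3. the handle is back up and the analyser stands on its feet (value of joint pump_handle below 0.06 rad and value of joint analyser_case below 0.005 rad), for 0.2 s.
At the end, for the whole second after the job is handed in: Fingers hold the handle down (over 0.43 rad, over 2 N) and still; the saddle carries the analyser (over 6 N), case tilt over 0.03 rad; saddle within 10 mm of the lift point from above, jack flat and in line within 0.15 rad; robot not touching the analyser (all of step 2 and contact force between the fingers and jack above 2 N and linear speed of jack below 0.01 m/s and angular speed of jack below 0.1 rad/s and velocity of joint pump_handle below 0.1 rad/s); the arm keeps its last pose, push and grip.
It fails at once if a bystander was moved by more than 25 mm (distance of any of reagent, calculator, spare_foot, marker from where it was at the start of the episode above 0.025 m).
It fails at once if the robot lifted the analyser itself (value of joint analyser_case above 0.006 rad and contact force between any of the arm, the fingers and analyser above 3 N).
It also fails if it takes over 64 s, if anything falls off the work surface, if the arm or the gripper's body presses on something with over 40 N, if the wrist force passes 120 N, or if a joint passes its speed limit or range.

## Robot

A 7-joint arm with a two-finger parallel gripper is mounted at the origin on the work surface. World frame = base frame: x ahead of the robot, y to its left, z up, the work surface at z = 0. Lengths are in mm, angles in rad, forces in N, time in s.
With the tool pointing down it reaches from about 400 to 875 mm from the base axis. Payload 4.4 kg.
Tool frame: the origin (TCP) lies midway between the tips of the shut fingers; the grasp point (between the pads) lies 19 mm behind it (ctrl.grip_point_offset is the distance from the TCP to the grasp point, in mm); z points along the fingers, y is the line along which they close (so a half turn about z gives the same grasp; the last joint's range is limited). The gripper opens to 85 mm and grips with 20 to 120 N. Pads are 22 mm wide; open, the fingers measure 114 mm over their backs; the gripper's body (76 mm by 85 mm) begins 54 mm behind the grasp point. The pads swing forward as they close: fully open they stand 13 mm farther back than shut.
Start: joints at [1.058, 0.628, 0.038, 1.517, -0.027, 0.996, -0.02], TCP at [280.881, -586.194, 231.313] pointing down, gripper open.
Joint ranges: [-3.06, 3.06], [-0.37, 2.12], [-1.25, 1.32], [0.18, 2.47], [-1.1, 4.24], [0.23, 1.98], [-2.94, 2.94]. Speed limits (rad/s): [2.57, 2.57, 3.14, 3.14, 3.14, 3.14, 3.14].

## Interface

Orientations are given as [roll, pitch, yaw] about the fixed x, y, z axes, in that order (R = Rz(yaw) Ry(pitch) Rx(roll)).
In Python, from cell import ctrl gives the robot as it stands.
- The arm moves only by the tool drive_effector, called by a JSON object that holds its "method" and its "body", one argument or row to a line. Schema: {"type":"object","properties":{"offsets":{"type":"object","properties":{"ticks":{"type":"array","items":{"type":"array","items":{"type":"number"},"minItems":7,"maxItems":7},"minItems":1,"maxItems":12}},"additionalProperties":false,"required":["ticks"]},"only":{"type":"string"},"quiet":{"type":"boolean"},"lines":{"type":"string"}},"required":["offsets"],"additionalProperties":false}. offsets is an object whose key "ticks" holds a list of rows, 1 to 12 of them, each of 7 numbers: dx, dy, dz in units of 25 mm, then a rotation vector rx, ry, rz in units of 0.2 rad, then the finger opening in mm; each row shifts and turns the commanded pose from where the row before left it, along the tool's axes as they then stand; what a row does not reach is not made up. A row lasts 1/10 s, in which the tool goes at most 50 mm and 0.15 rad, less where a joint would pass 70% of its speed; a pose out of reach is approached as far as the arm can. The fingers move at their own pace and stop on an object; the grip force is fixed at half the most. Time passes only in rows, so rows that do not move let the fingers close. The tool returns the time, the measured TCP pose, the force, the opening and the grip force at its end. only (a regular expression) keeps the lines of the reply that match it, lines (a string "A,B") keeps lines A to B, and quiet returns only ok. Input that does not fit is refused with a message, and nothing moves.
- ctrl.read_state(): the state, without advancing time (a new reading comes with each control period).
- ctrl.get_image(name): name is "side" or "top" or "wrist"; returns the picture (480x640x3 uint8, blue, green, red); there is no depth.
- ctrl.calibration(name): a dict with "fx", "fy", "cx", "cy" (pixels), "rvec" (rotation vector, rad) and "tvec" (3), from world to camera coordinates, as OpenCV has them; the wrist camera has in their place "hand_eye" (4x4, takes a point from camera to tool coordinates, whose origin is the TCP and whose axes are the flange's). Camera axes: x right, y down, z forward; pixel columns grow to the right and rows downward; lengths in mm; the calibration is good to about 2 mm. A picture is of the moment at which its call begins: read the wrist's pose just before it. calibration takes no time and is no camera call.
- ctrl.finish_job(): hands the job in; it is judged then, once.
The state is a dict: "clock": time; "qpos": joint angles; "qd": joint speeds; "tau": joint torques, N m; "eef_pos": TCP position; "tool_rot": TCP orientation; "force": force on the tool from outside, world axes, zero at the start; "torque": the same for the moment, N m; "width": finger opening in mm; "gripper_force": force on a finger pad.
Only numpy, scipy, OpenCV 4.12 (cv2) and the standard library are available. Lean on these libraries where they do the work, as an engineer would, in place of code of your own. Each camera call takes 0.05 s, during which the arm holds its last target. There are 200 camera calls.

## Working session

There is one attempt and no reset: what is moved stays moved. The work goes in short steps, Python scripts to look and compute and a tool call to move; the robot and the scene stay as the last step left them, time stands still between calls to the robot, and variables do not carry over. Pictures are saved under pics/ and viewed, at most 10 in all, crops included, and the job is handed in when it is done.

```bash
ls; mkdir -p pics; python3 - <<'E'
from cell import ctrl
import cv2
print(ctrl.read_state())
for n in("top","side"):
    cv2.imwrite(f"pics/{n}0.png",ctrl.get_image(n)); print(ctrl.calibration(n))
print(ctrl.calibration("wrist"))
E
```

```text
cell.py
pics
{'clock': 0.0, 'qpos': array([ 1.05817655,  0.62935613,  0.03842456,  1.51835509, -0.02698539,
        0.99627142, -0.0199878 ]), 'qd': array([ 0.00089536,  0.00122158, -0.00040235,  0.00039095,  0.00105783,
        0.00061288,  0.00048457]), 'tau': array([ 2.71093122e-04, -5.63396144e+01,  1.22591950e+00, -1.93445510e+01,
        1.07978008e-02,  1.05816830e-02, -1.84247148e-05]), 'eef_pos': array([ 280.63307605, -585.6214608 ,  230.38640393]), 'tool_rot': array([-3.13972042e+00,  2.68311527e-05,  4.46854320e-01]), 'force': array([-0.0053697 , -0.27053999,  0.37190303]), 'torque': array([-0.05536934, -0.00660544,  0.00701595]), 'gripper_force': 0.0, 'width': 85.43434225398373}
{'fx': 466.16159264715463, 'fy': 466.16159264715463, 'cx': 322.35070536841243, 'cy': 235.59935058281792, 'rvec': array([ 2.16222777, -2.13280235,  0.1273898 ]), 'tvec': array([-12.09703609, 574.50733124, 948.83701687])}
{'fx': 478.46679343369476, 'fy': 478.46679343369476, 'cx': 320.8836824019084, 'cy': 245.14391695602686, 'rvec': array([ 0.14870136, -2.8404284 ,  1.26680382]), 'tvec': array([587.54687265, 138.63026898, 960.14624003])}
{'fx': 373.5039740716133, 'fy': 373.5039740716133, 'cx': 310.8213007042179, 'cy': 238.15068098459741, 'hand_eye': array([[-3.79701190e-05, -9.47444184e-01, -3.19921111e-01,
         8.25558245e+01],
       [ 9.99999978e-01,  2.99763722e-05, -2.07460700e-04,
        -5.98533084e-01],
       [ 2.06147508e-04, -3.19921112e-01,  9.47444162e-01,
        -1.42268593e+02],
       [ 0.00000000e+00,  0.00000000e+00,  0.00000000e+00,
         1.00000000e+00]])}
```
View pics/top0.png

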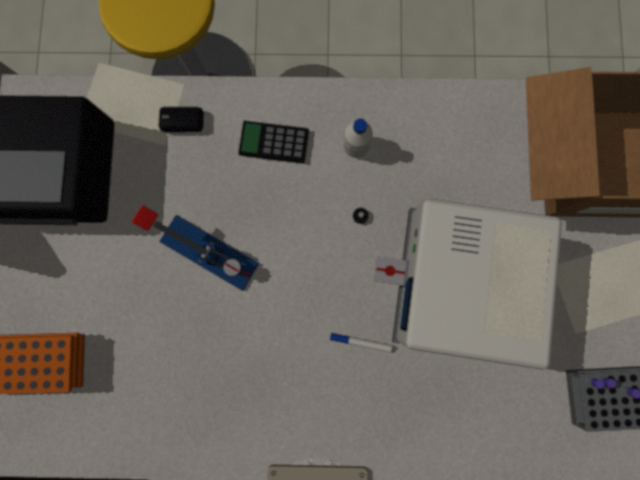

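View pics/side0.png

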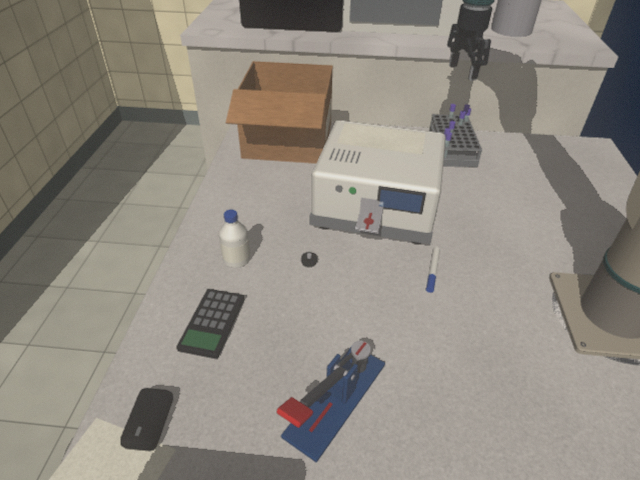

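The top view shows the lug's red disc at about (391,271), the saddle at (232,267), the red plate at (145,217) and the tower at (209,248). The foot is at (361,215), and the marker runs from (331,338) to (393,348). In the side view the disc is at (368,220), the saddle at (361,350) and the plate at (295,412).

```bash
cat > h.py <<'E'
import cv2, numpy as np
from cell import ctrl
from scipy.spatial.transform import Rotation as R
def cam(n, st=None):
    c=ctrl.calibration(n); K=np.array([[c['fx'],0,c['cx']],[0,c['fy'],c['cy']],[0,0,1.]])
    if n!='wrist': return K,cv2.Rodrigues(c['rvec'])[0],np.array(c['tvec'])
    T=np.eye(4);T[:3,:3]=R.from_euler('xyz',st['tool_rot']).as_matrix();T[:3,3]=st['eef_pos']
    W=np.linalg.inv(T@c['hand_eye']); return K,W[:3,:3],W[:3,3]
def onz(C,uv,z):
    K,r,t=C; d=r.T@np.linalg.inv(K)@np.array([*uv,1.]); o=-r.T@t
    return o+d*(z-o[2])/d[2]
def tri(C1,u1,C2,u2):
    P=[C[0]@np.c_[C[1],C[2]] for C in(C1,C2)]
    X=cv2.triangulatePoints(P[0],P[1],np.array(u1,float),np.array(u2,float))[:,0]; return X[:3]/X[3]
def proj(C,X):
    p=C[0]@(C[1]@np.array(X,float)+C[2]); return p[:2]/p[2]
def red(im):
    b,g,r=[im[...,i].astype(int) for i in range(3)]; return ((r>90)&(r>1.8*g)&(r>1.8*b)).astype(np.uint8)
def blue(im):
    b,g,r=[im[...,i].astype(int) for i in range(3)]; return ((b>60)&(b>1.8*r)&(b>1.3*g)).astype(np.uint8)
def blobs(m,mn=12):
    n,l,s,c=cv2.connectedComponentsWithStats(m); return [(s[i,4],c[i].round(1),l==i) for i in range(1,n) if s[i,4]>=mn]
E
python3 - <<'E'
from h import *
for n in('top','side'):
    im=cv2.imread(f'pics/{n}0.png')
    for k,f in(('red',red),('blue',blue)):
        for a,c,m in blobs(f(im)):
            if k=='blue' and a<200: continue
            print(n,k,a,c, cv2.minAreaRect(np.argwhere(m)[:,::-1].astype(np.float32)))
T,S=cam('top'),cam('side')
for nm,a,b in(('disc',(391,271),(368,220)),('saddle',(232,267),(361,350)),('plate',(145,217),(295,412)),('foot',(361,215),(309,259))): print(nm,tri(T,a,S,b).round(1))
for nm,u,z in(('saddle',(232,267),63),('plate',(145,217),128),('tower',(209,248),85),('disc',(391,271),84),('lineA',(376,270.5),84),('lineB',(406,272),84),('mk1',(331,338),8),('mk2',(393,348),8)): print(nm,onz(T,u,z).round(1))
# enlarged crops
a=cv2.imread('pics/top0.png')[190:300,120:420];b=cv2.imread('pics/side0.png')[190:470,250:460]
cv2.imwrite('pics/c0.png',cv2.resize(a,None,fx=2.6,fy=2.6,interpolation=cv2.INTER_CUBIC))
E
```

```text
top red 335 [143.4 217.6] ((143.3235321044922, 217.79409790039062), (18.178850173950195, 18.864845275878906), 30.963754653930664)
top red 12 [230.8 266.6] ((230.90771484375, 266.66156005859375), (9.426639556884766, 0.9922778010368347), 29.74488067626953)
top red 106 [390.1 270.5] ((390.3999938964844, 270.70001220703125), (24.59674835205078, 8.944271087646484), 26.56505012512207)
top red 2878 [ 34.9 362.6] ((37.99999237060547, 362.9999694824219), (75.99998474121094, 57.99999237060547), -0.0)
top blue 502 [188.5 230.7] ((193.2134552001953, 232.96849060058594), (48.259464263916016, 13.512649536132812), 29.47589111328125)
top blue 772 [201.8 260.6] ((203.23394775390625, 261.07666015625), (94.68731689453125, 11.746664047241211), 28.92642593383789)
side red 45 [368.5 220.8] ((368.4999694824219, 220.99996948242188), (6.657918453216553, 12.675652503967285), 39.80556869506836)
side red 20 [360.6 348. ] ((360.56097412109375, 348.0487976074219), (1.2493901252746582, 13.430944442749023), 38.65980911254883)
side red 594 [294.5 411.9] ((294.2635192871094, 411.3310852050781), (30.340633392333984, 22.087051391601562), 35.53767776489258)
side red 94 [320.3 416.8] ((320.3199768066406, 416.7399597167969), (2.5999996662139893, 33.600006103515625), 36.869895935058594)
disc [ 500.9 -143.3   80.8]
saddle [504.3 181.2  54.9]
plate [595.1 342.2 120.2]
foot [626.  -88.2   2.4]
saddle [504.  179.5  63. ]
plate [594.7 339.1 128. ]
tower [540.3 222.9  85. ]
disc [ 499.1 -142.7   84. ]
lineA [ 499.7 -112.8   84. ]
lineB [ 497.6 -172.5   84. ]
mk1 [360.  -25.3   8. ]
mk2 [ 341.3 -156.3    8. ]
```

View pics/c0.png

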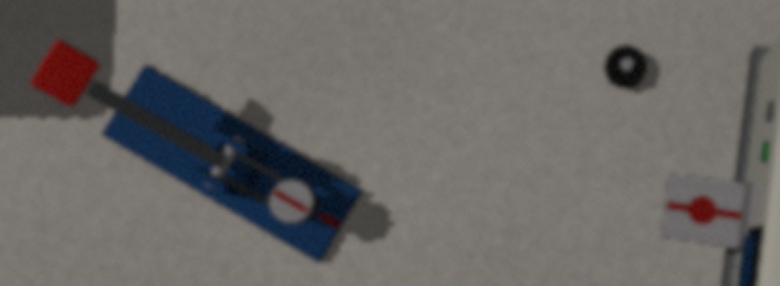

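The crop confirms the jack's heading: plate upper left, saddle at crop (291,200). The lug line runs from crop (668,206) to (741,214), with the disc at (702,210). Next I work out the headings and the first move.

```bash
cat >> h.py <<'E'
def delta(target,yaw,st=None):
    """tool-axes offset after first turning to yaw"""
    st=st or ctrl.read_state()
    dy=(yaw-st['tool_rot'][2]+np.pi)%(2*np.pi)-np.pi
    M=R.from_euler('xyz',[np.pi,0,yaw]).as_matrix()
    return 'rz %.3f'%-dy, (M.T@(np.array(target,float)-st['eef_pos'])).round(1)
E
python3 - <<'E'
from h import *
T=cam('top')
c=lambda u,v:(120+u/2.6-.3,190+v/2.6-.3)
def head(a,b,za,zb):
    A,B=onz(T,a,za),onz(T,b,zb); return A.round(1),B.round(1),np.degrees(np.arctan2(*(B-A)[[1,0]]))
print('lug',head(c(668,206),c(741,214),84,84), onz(T,c(702,210),84))
print('jack',head(c(65,73),c(291,200),128,63))
print('base edges',head(c(105,133),c(322,262),10,10),head(c(150,67),c(360,190),10,10))
s=onz(T,c(291,200),63);p=onz(T,c(65,73),128);d=(p-s)[:2];d/=np.linalg.norm(d);t=s[:2]+60*d
print('tower',t,d)
print(delta([*t,230],np.arctan2(d[1],d[0])))
E
```

```text
lug (array([ 502.9, -114.1,   84. ]), array([ 497.5, -169.9,   84. ]), np.float64(-95.47841762768572)) [ 500.15402288 -140.10185913   84.        ]
jack (array([593.1, 339.6, 128. ]), array([504.8, 180.3,  63. ]), np.float64(-119.0146548232128))
base edges (array([562.1, 350.1,  10. ]), array([457.3, 163.6,  10. ]), np.float64(-119.36129119226783)) (array([618.8, 315.3,  10. ]), array([517.2, 134.1,  10. ]), np.float64(-119.28547441364628))
tower [533.89182247 232.80759059] [0.48503331 0.87449568]
('rz -0.618', array([ 8.386e+02, -1.755e+02,  5.000e-01]))
```

The rows are not in the units I measure in: shifts go in units of 25 mm and turns go in units of 0.2 rad. I convert before sending: -6 mm is -0.24, -0.124 rad is -0.62.

{"method": "drive_effector", "body": {
  "offsets": {"ticks": [[0,0,-0.24,0,0,-0.62,85],[0,0,-0.24,0,0,-0.62,85],[0,0,-0.24,0,0,-0.62,85],[0,0,-0.24,0,0,-0.62,85],[0,0,-0.24,0,0,-0.61,85]]}
}}

```text
clock: 0.6
eef_pos: [280.7, -585.9, 261.0]
tool_rot: [-3.141, -0.001, 1.07]
force: [0.8, -0.1, 0.6]
width: 84.8
gripper_force: 0.0
```

{"method": "drive_effector", "body": {
  "offsets": {"ticks": [[1.68,-0.352,0,0,0,0,85],[1.68,-0.352,0,0,0,0,85],[1.68,-0.352,0,0,0,0,85],[1.68,-0.352,0,0,0,0,85],[1.68,-0.352,0,0,0,0,85],[1.68,-0.352,0,0,0,0,85],[1.68,-0.352,0,0,0,0,85],[1.68,-0.352,0,0,0,0,85],[1.68,-0.352,0,0,0,0,85],[1.68,-0.352,0,0,0,0,85]]}
}}

```text
clock: 1.6
eef_pos: [407.5, -174.5, 261.2]
tool_rot: [-3.141, 0.0, 1.065]
force: [-0.1, 0.2, 0.3]
width: 84.9
gripper_force: 0.0
```

```bash
python3 - <<'E'
from h import *
st=ctrl.read_state(); im=ctrl.get_image('wrist'); cv2.imwrite('pics/w1.png',im); C=cam('wrist',st)
np.save('w1.npy',np.r_[st['eef_pos'],st['tool_rot']])
for a,c,m in blobs(red(im),30): print(a,c,onz(C,c,84).round(1),cv2.minAreaRect(np.argwhere(m)[:,::-1].astype(np.float32)))
E
```

```text
868 [389.9 120.5] [ 500.6 -138.8   84. ] ((389.5412902832031, 121.02592468261719), (68.48851013183594, 25.234027862548828), 88.45184326171875)
```

{"method": "drive_effector", "body": {
  "offsets": {"ticks": [[1.68,-0.368,0,0,0,0,85],[1.68,-0.368,0,0,0,0,85],[1.68,-0.368,0,0,0,0,85],[1.68,-0.368,0,0,0,0,85],[1.68,-0.368,0,0,0,0,85],[1.68,-0.368,0,0,0,0,85],[1.68,-0.368,0,0,0,0,85],[1.68,-0.368,0,0,0,0,85]]}
}}

```text
clock: 2.45
eef_pos: [506.1, 154.7, 261.1]
tool_rot: [-3.141, 0.001, 1.065]
force: [0.7, -0.3, 0.2]
width: 85.0
gripper_force: 0.0
```

```bash
python3 - <<'E'
from h import *
st=ctrl.read_state(); im=ctrl.get_image('wrist'); cv2.imwrite('pics/w2.png',im); C=cam('wrist',st)
np.save('w2.npy',np.r_[st['eef_pos'],st['tool_rot']])
for a,c,m in blobs(red(im),30): print(a,c,onz(C,c,84).round(1))
E
```

```text
157 [295.  181.4] [506.7 184.6  84. ]
```

View pics/w1.png

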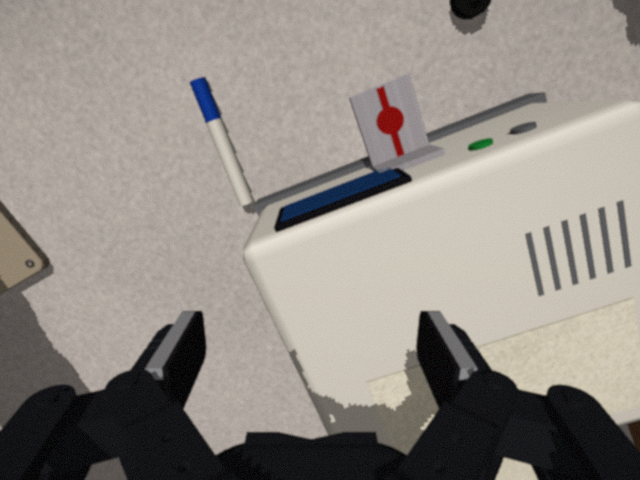

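View pics/w2.png

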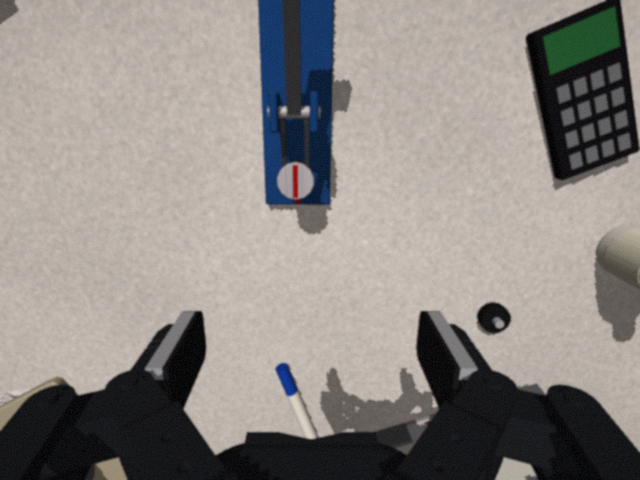

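w1 shows the disc at (390,121) and the red line from (380,88) to (401,155). w2 shows the saddle at (295,181), the tower axle at (294,112), and the base edges at (267,203)-(259,0) and (330,204)-(334,0).

```bash
python3 - <<'E'
from h import *
def L(f):
    v=np.load(f); return cam('wrist',dict(eef_pos=v[:3],tool_rot=v[3:]))
W1,W2,T=L('w1.npy'),L('w2.npy'),cam('top')
hd=lambda A,B:np.arctan2(*(B-A)[[1,0]])
print('disc tri',tri(W1,(390,120.7),T,(389.9,270.5)), onz(W1,(390,120.7),84))
A,B=onz(W1,(380,88),84),onz(W1,(401,155),84);print('lug out heading',hd(B,A))
print('saddle tri',tri(W2,(295,181),T,(231.7,266.7)),onz(W2,(295,181),63))
l=[onz(W2,u,10) for u in((267,203),(259,0),(330,204),(334,0))]
print('jack out heading',hd(l[0],l[1]),hd(l[2],l[3]),'nose mid',(l[0]+l[2])/2, np.linalg.norm(l[0]-l[2]))
print('axle',onz(W2,(293.5,112),70))
print('axle pins tri',tri(W2,(294,112),T,(120+230/2.6-.3,190+158/2.6-.3)))
s=onz(W2,(295,181),63);h=(hd(l[0],l[1])+hd(l[2],l[3]))/2
d=np.array([np.cos(h),np.sin(h)]);t=s[:2]+60*d;print('tower',t,h)
print(delta([*t,160],h))
E
```

```text
disc tri [ 499.60501684 -139.02894872   90.94789856] [ 500.58863496 -138.97899651   84.        ]
lug out heading 1.4421145690365589
saddle tri [504.46189269 181.20071666  59.10494871] [504.2770721  182.06705496  63.        ]
jack out heading 1.0655426833497181 1.0619498854358718 nose mid [489.01394794 152.01334052  10.        ] 67.89789624878092
axle [533.10696333 234.44226807  70.        ]
axle pins tri [536.06913081 232.8483133   56.38568856]
tower [533.41310613 234.51790358] 1.063746284392795
('rz 0.009', array([ 73.9, -11.6, 101.5]))
```

In the tool's units: 34 mm is 1.36, 24.6 mm is 0.984, 0.003 rad is 0.015.

{"method": "drive_effector", "body": {
  "offsets": {"ticks": [[0.984,-0.156,0,0,0,0.015,85],[0.984,-0.156,0,0,0,0.015,85],[0.984,-0.152,0,0,0,0.015,85],[0,0,1.36,0,0,0,85],[0,0,1.36,0,0,0,85],[0,0,1.36,0,0,0,85],[0,0,0,0,0,0,85]]}
}}

```text
clock: 3.2
eef_pos: [528.6, 221.2, 155.0]
tool_rot: [-3.136, 0.008, 1.056]
force: [-0.3, -0.3, 0.2]
width: 84.9
gripper_force: 0.0
```

```bash
python3 - <<'E'
from h import *
print(delta([533.3,234.5,45],1.0637))
st=ctrl.read_state(); im=ctrl.get_image('wrist'); cv2.imwrite('pics/w3.png',im); C=cam('wrist',st)
for a,c,m in blobs(red(im),30): print(a,c,onz(C,c,63).round(1))
E
```

```text
('rz -0.008', array([ 13.9,  -2.3, 110. ]))
1552 [305.2   7.7] [592.  341.6  63. ]
223 [309.5 303.9] [504.2 182.1  63. ]
```

View pics/w3.png

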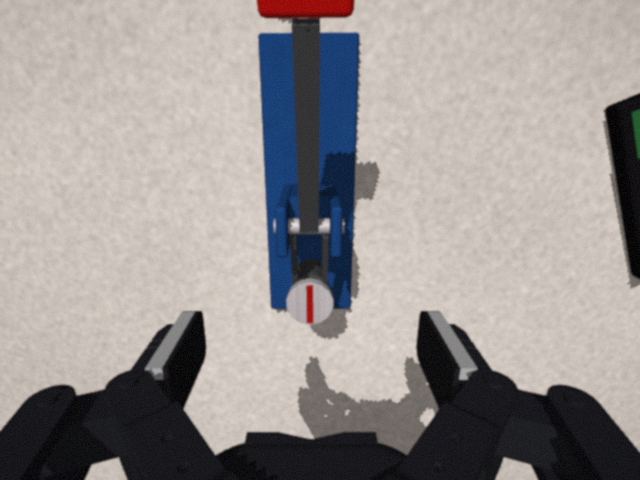

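The wrist view shows the jack in line with the tool: saddle at (309,304), tower axle at (308,226), and clear space for both fingers. The last move stopped about 14 mm short, so I correct that while descending.

{"method": "drive_effector", "body": {
  "offsets": {"ticks": [[0.556,-0.092,0,0,0,-0.04,85],[0,0,0,0,0,0,85]]}
}}

```text
clock: 3.45
eef_pos: [538.6, 240.3, 161.6]
tool_rot: [3.14, -0.006, 1.066]
force: [-0.7, 0.1, 0.8]
width: 84.6
gripper_force: 0.0
```

```bash
python3 - <<'E'
from h import *
print(delta([533.3,234.5,45],1.0637),ctrl.read_state()['qpos'])
E
```

```text
('rz 0.002', array([ -7.6,  -1.8, 116.6])) [-0.29336366  0.63410623 -0.27167869  1.76172651  0.22804911  0.7703097
 -1.1830365 ]
```

{"method": "drive_effector", "body": {
  "offsets": {"ticks": [[0,0,0,0,0,0,85],[0,0,0,0,0,0,85],[0,0,0,0,0,0,85],[0,0,0,0,0,0,85]]}
}}

```text
clock: 3.85
eef_pos: [536.7, 236.4, 159.6]
tool_rot: [3.141, -0.0, 1.063]
force: [0.8, 0.2, 0.0]
width: 84.9
gripper_force: 0.0
```

```bash
python3 - <<'E'
from h import *
print(delta([533.3,234.5,45],1.0637))
E
```

```text
('rz -0.000', array([ -3.4,  -2. , 114.6]))
```

In the tool's units: 20 mm is 0.8, 15 mm is 0.6.

{"method": "drive_effector", "body": {
  "offsets": {"ticks": [[-0.068,-0.04,0.6,0,0,0,85],[-0.068,-0.04,0.8,0,0,0,85],[0,0,0.8,0,0,0,85],[0,0,0.8,0,0,0,85],[0,0,0.8,0,0,0,85],[0,0,0.48,0,0,0,85],[0,0,0.3,0,0,0,85],[0,0,0,0,0,0,85],[0,0,0,0,0,0,85]]}
}}

```text
clock: 4.75
eef_pos: [533.7, 234.9, 45.4]
tool_rot: [3.141, -0.001, 1.064]
force: [-0.3, 0.3, -0.2]
width: 84.8
gripper_force: 0.0
```

```bash
python3 - <<'E'
from h import *
print(delta([533.3,234.5,45],1.0637))
E
```

```text
('rz 0.000', array([-0.6, -0.1,  0.4]))
```

{"method": "drive_effector", "body": {
  "offsets": {"ticks": [[0,0,0,0,0,0,36],[0,0,0,0,0,0,36],[0,0,0,0,0,0,36],[0,0,0,0,0,0,36],[0,0,0,0,0,0,36],[0,0,0,0,0,0,36],[0,0,0,0,0,0,36],[0,0,0,0,0,0,36]]}
}}

```text
clock: 5.55
eef_pos: [534.0, 234.6, 45.5]
tool_rot: [3.14, -0.001, 1.063]
force: [2.0, -1.1, 5.3]
width: 39.4
gripper_force: 61.7
```

{"method": "drive_effector", "body": {
  "offsets": {"ticks": [[0,0,-0.2,0,0,0,36],[0,0,-0.4,0,0,0,36],[0,0,-0.4,0,0,0,36],[0,0,-0.2,0,0,0,36],[0,0,0,0,0,0,36],[0,0,0,0,0,0,36],[0,0,0,0,0,0,36]]}
}}

```text
clock: 6.25
eef_pos: [532.9, 234.5, 74.5]
tool_rot: [-3.141, 0.001, 1.064]
force: [-0.0, 0.3, -7.7]
width: 39.3
gripper_force: 62.1
```

```bash
python3 - <<'E'
from h import *
st=ctrl.read_state(); im=ctrl.get_image('wrist'); cv2.imwrite('pics/w4.png',im); C=cam('wrist',st)
for a,c,m in blobs(red(im),30): print(a,c,onz(C,c,93).round(1),(R.from_euler('xyz',st['tool_rot']).as_matrix().T@(onz(C,c,st['eef_pos'][2]+18)-st['eef_pos'])).round(1))
# target: saddle at lift pt, yaw 1.455
h=1.455;L=np.array([500.3,-139.]);o=np.array([np.cos(h),np.sin(h)])
for k in(140,60): print(k,L+k*o,delta([*(L+k*o),75],h))
E
```

```text
72 [310.8 433.9] [509.8 193.9  93. ] [-47.3  -0.5 -18. ]
140 [5.16475281e+02 6.24330882e-02] ('rz -0.391', array([-234.8,   10.8,   -0.6]))
60 [507.23226313 -79.40181439] ('rz -0.391', array([-314.8,   10.8,   -0.6]))
```

View pics/w4.png

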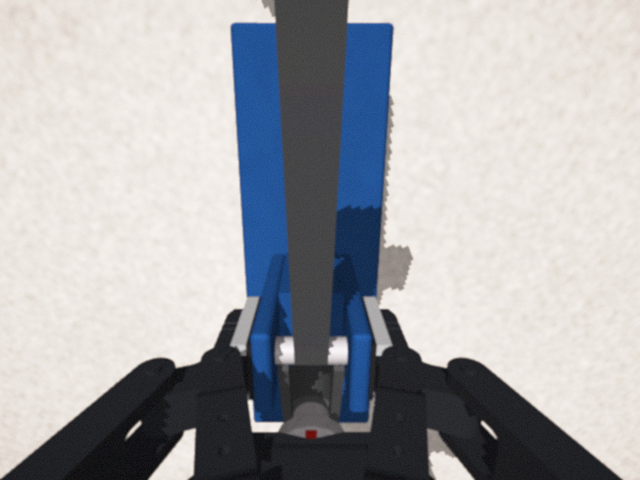

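The jack is gripped at the tower and held level, with the axle at (311,350) between the pads. Now I turn it and carry it to the front of the lug.

In the tool's units: -0.08 rad is -0.4.

{"method": "drive_effector", "body": {
  "offsets": {"ticks": [[0,0,0,0,0,-0.25,36],[0,0,0,0,0,-0.4,36],[0,0,0,0,0,-0.4,36],[0,0,0,0,0,-0.4,36],[0,0,0,0,0,-0.3,36],[0,0,0,0,0,-0.205,36],[0,0,0,0,0,0,36]]}
}}

```text
clock: 7.0
eef_pos: [533.1, 234.5, 74.5]
tool_rot: [-3.141, 0.0, 1.455]
force: [0.0, -0.2, -8.0]
width: 39.1
gripper_force: 62.0
```

{"method": "drive_effector", "body": {
  "offsets": {"ticks": [[-0.4,0.032,0,0,0,0,36],[-0.8,0.04,0,0,0,0,36],[-1.2,0.04,0,0,0,0,36],[-1.4,0.08,0,0,0,0,36],[-1.4,0.08,0,0,0,0,36],[-1.4,0.08,0,0,0,0,36],[-1.2,0.08,0,0,0,0,36],[-0.88,0,0,0,0,0,36],[-0.48,0,0,0,0,0,36],[-0.24,0,0,0,0,0,36],[0,0,0,0,0,0,36],[0,0,0,0,0,0,36]]}
}}

```text
clock: 8.2
eef_pos: [517.2, 1.8, 75.0]
tool_rot: [3.141, -0.002, 1.456]
force: [0.2, 0.6, -7.9]
width: 39.6
gripper_force: 62.0
```

```bash
python3 - <<'E'
from h import *
cv2.imwrite('pics/t2.png',ctrl.get_image('top')[190:300,240:440]);cv2.imwrite('pics/s2.png',ctrl.get_image('side'))
h=1.455;L=np.array([500.3,-139.]);o=np.array([np.cos(h),np.sin(h)])
for k in(140,60): print(k,delta([*(L+k*o),49],h))
E
```

```text
140 ('rz 0.002', array([-1.9, -0.4, 25.9]))
60 ('rz 0.002', array([-81.9,  -0.4,  25.9]))
```

In the tool's units: 8 mm is 0.32, 10 mm is 0.4.

{"method": "drive_effector", "body": {
  "offsets": {"ticks": [[0,0,0.32,0,0,0,36],[0,0,0.4,0,0,0,36],[0,0,0.32,0,0,0,36],[0,0,0,0,0,0,36],[0,0,0,0,0,0,36]]}
}}

```text
clock: 8.8
eef_pos: [516.5, 0.2, 48.3]
tool_rot: [-3.141, 0.0, 1.455]
force: [0.2, -0.4, -7.7]
width: 39.6
gripper_force: 62.0
```

{"method": "drive_effector", "body": {
  "offsets": {"ticks": [[-0.24,0,0,0,0,0,36],[-0.48,0,0,0,0,0,36],[-0.56,0,0,0,0,0,36],[-0.56,0,0,0,0,0,36],[-0.56,0,0,0,0,0,36],[-0.4,0,0,0,0,0,36],[-0.32,-0.016,0,0,0,0,36],[-0.16,0,0,0,0,0,36],[0,0,0,0,0,0,36],[0,0,0,0,0,0,36]]}
}}

```text
clock: 9.8
eef_pos: [507.1, -80.6, 48.9]
tool_rot: [3.141, -0.001, 1.456]
force: [-1.0, 0.2, -8.3]
width: 39.5
gripper_force: 62.1
```

```bash
python3 - <<'E'
from h import *
h=1.455;L=np.array([500.3,-139.]);o=np.array([np.cos(h),np.sin(h)])
print(delta([*(L+60*o),45],h))
im=ctrl.get_image('side');cv2.imwrite('pics/s3.png',cv2.resize(im[150:350,280:480],None,fx=3,fy=3,interpolation=cv2.INTER_CUBIC))
t=ctrl.get_image('top');cv2.imwrite('pics/t3.png',t)
E
```

```text
('rz 0.001', array([ 1.2, -0. ,  3.9]))
```

View pics/s3.png

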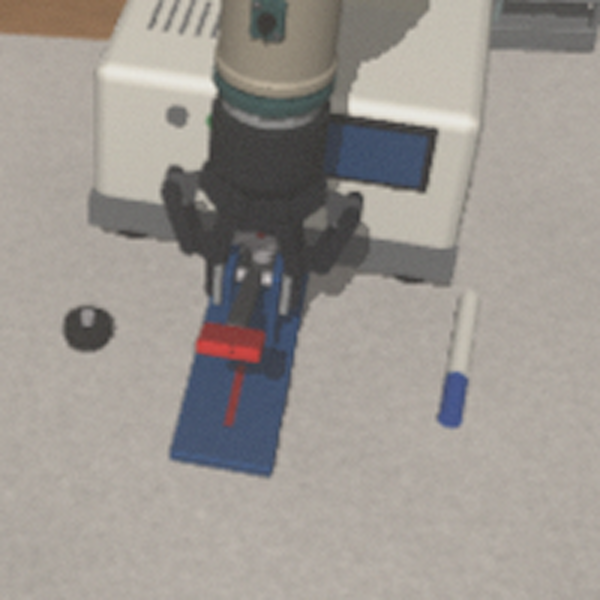

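The side view shows the jack in front of the lug and in line with it, with the foot and marker untouched. I set it down and release it.

{"method": "drive_effector", "body": {
  "offsets": {"ticks": [[0.048,0,0.08,0,0,0,36],[0,0,0.08,0,0,0,36],[0,0,0.016,0,0,0,36],[0,0,0,0,0,0,36],[0,0,0,0,0,0,36],[0,0,0,0,0,0,36]]}
}}

```text
clock: 10.5
eef_pos: [507.4, -79.4, 45.4]
tool_rot: [3.141, -0.0, 1.456]
force: [-1.7, 0.9, 5.8]
width: 39.3
gripper_force: 63.5
```

{"method": "drive_effector", "body": {
  "offsets": {"ticks": [[0,0,0,0,0,0,70],[0,0,0,0,0,0,70],[0,0,0,0,0,0,70],[0,0,0,0,0,0,70],[0,0,0,0,0,0,70],[0,0,0,0,0,0,70]]}
}}

```text
clock: 11.1
eef_pos: [507.1, -80.2, 44.4]
tool_rot: [3.142, -0.0, 1.455]
force: [0.6, 0.4, 0.0]
width: 70.1
gripper_force: 0.0
```

In the tool's units: -35 mm is -1.4, 35 mm is 1.4.

{"method": "drive_effector", "body": {
  "offsets": {"ticks": [[0,0,-0.4,0,0,0,70],[0,0,-1,0,0,0,70],[0,0,-1.4,0,0,0,70],[0,0,-1.4,0,0,0,70],[0,0,-1.4,0,0,0,70],[0,0,-0.8,0,0,0,70],[0.8,0,0,0,0,0,70],[1.2,0,0,0,0,0,40],[1.4,0,0,0,0,0,20],[1,0,0,0,0,0,0],[0.48,0,0,0,0,0,0],[0,0,0,0,0,0,0]]}
}}

```text
clock: 12.3
eef_pos: [521.2, 42.7, 205.0]
tool_rot: [3.141, -0.001, 1.458]
force: [-0.1, 0.3, 0.3]
width: 0.3
gripper_force: 0.0
```

{"method": "drive_effector", "body": {
  "offsets": {"ticks": [[0,0,0,0,0,0,0],[0,0,0,0,0,0,0],[0,0,0,0,0,0,0]]}
}}

```text
clock: 12.6
eef_pos: [521.0, 39.4, 204.3]
tool_rot: [-3.141, 0.001, 1.452]
force: [0.3, 0.6, -0.0]
width: -0.1
gripper_force: 0.0
```

```bash
python3 - <<'E'
from h import *
st=ctrl.read_state();im=ctrl.get_image('wrist');t=ctrl.get_image('top')
np.save('w5.npy',np.r_[st['eef_pos'],st['tool_rot']]);cv2.imwrite('pics/w5.png',im);cv2.imwrite('pics/t5.png',t)
c=cv2.resize(t[215:330,270:430],None,fx=3.5,fy=3.5,interpolation=cv2.INTER_CUBIC)
cv2.imwrite('pics/v5.png',np.hstack([cv2.resize(im,(400,300)),cv2.resize(c,(400,300))]) )
W,T=cam('wrist',st),cam('top')
for n,i,C in(('w',im,W),('t',t,T)):
    for a,c,m in blobs(red(i)): print(n,a,c,[onz(C,c,z).round(1)[:2] for z in(84,128,10)])
    for a,c,m in blobs(blue(i),200):
        print(n,'blue',a,c,cv2.boxPoints(cv2.minAreaRect(np.argwhere(m)[:,::-1].astype(np.float32))).round(1).tolist())
E
```

```text
w 2997 [311.5 242.1] [array([520.3,  30.5]), array([522. ,  45.9]), array([517.4,   4.7])]
w 35 [312.9 411.1] [array([ 502.9, -126.2]), array([507.6, -84.6]), array([ 495.2, -196.2])]
w blue 2748 [312.7 257.1] [[275.0, 206.0], [347.0, 206.0], [347.0, 311.0], [275.0, 311.0]]
w blue 632 [163.8 300.8] [[154.5, 281.29998779296875], [170.8000030517578, 280.3999938964844], [173.1999969482422, 320.6000061035156], [156.89999389648438, 321.5]]
t 2873 [ 35.2 362.5] [array([310.4, 554.3]), array([316.8, 527.3]), array([299.6, 599.8])]
t blue 243 [356.  257.2] [[337.8999938964844, 260.6000061035156], [339.1000061035156, 251.39999389648438], [375.79998779296875, 256.1000061035156], [374.6000061035156, 265.3999938964844]]
```

View pics/w5.png

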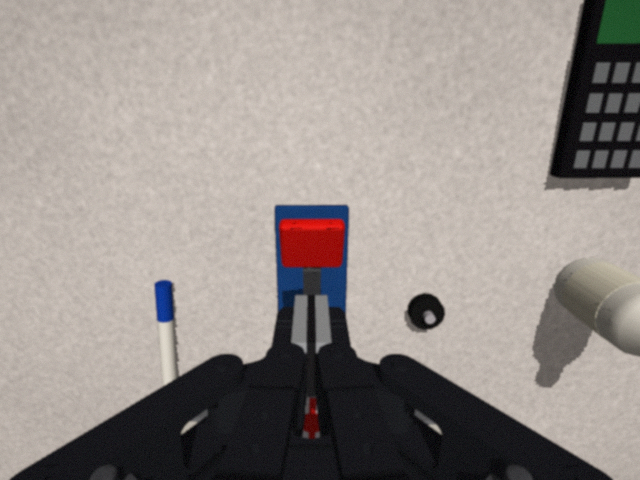

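The wrist view shows the red plate at (312,243), the base's rear edge at row 206 (columns 275-348), and the lug's red line in column 312, so the jack is in line with it. I check the numbers.

```bash
python3 - <<'E'
from h import *
v=np.load('w5.npy');C=cam('wrist',dict(eef_pos=v[:3],tool_rot=v[3:]))
h=1.455;L=np.array([500.3,-139.]);o=np.array([np.cos(h),np.sin(h)]);n=np.array([-o[1],o[0]])
def rel(u,z): d=onz(C,u,z)[:2]-L; return (d@o).round(1),(d@n).round(1)
print('rear edge (exp 180, +-35)',rel((275,206),10),rel((348,206),10))
print('plate top far/near corners',rel((282,220),128),rel((342,220),128))
print('lines at lug z84',rel((312,398),84),rel((312,430),84))
print(delta([*(L+182*o),134],h))
E
```

```text
rear edge (exp 180, +-35) (np.float64(180.2), np.float64(33.3)) (np.float64(180.0), np.float64(-34.2))
plate top far/near corners (np.float64(200.4), np.float64(17.7)) (np.float64(200.3), np.float64(-18.7))
lines at lug z84 (np.float64(27.3), np.float64(-0.4)) (np.float64(-8.2), np.float64(-0.3))
('rz -0.002', array([ 1.9,  0. , 70.4]))
```

In the tool's units: 20 mm is 0.8, 15 mm is 0.6, -0.002 rad is -0.01.

{"method": "drive_effector", "body": {
  "offsets": {"ticks": [[0.076,0,0.6,0,0,-0.01,0],[0,0,1,0,0,0,0],[0,0,0.8,0,0,0,0],[0,0,0.4,0,0,0,0],[0,0,0,0,0,0,0],[0,0,0,0,0,0,0]]}
}}

```text
clock: 13.3
eef_pos: [521.8, 43.0, 134.9]
tool_rot: [3.141, -0.0, 1.457]
force: [-0.2, -0.2, 0.3]
width: -0.0
gripper_force: 0.0
```

{"method": "drive_effector", "body": {
  "offsets": {"ticks": [[0.04,0,0.24,0,0,0,0],[0.104,0,0.248,0,0,0,0],[0.104,0,0.252,0,0,0,0],[0.08,0,0.256,0,0,0,0],[0.076,0,0.26,0,0,0,0],[0.052,0,0.264,0,0,0,0],[0.052,0,0.268,0,0,0,0],[0,0,0,0,0,0,0]]}
}}

```text
clock: 14.1
eef_pos: [523.3, 55.5, 89.5]
tool_rot: [3.141, 0.0, 1.457]
force: [0.1, -1.9, 9.1]
width: 0.3
gripper_force: 4.3
```

In the tool's units: 2 mm is 0.08, 6.7 mm is 0.268.

{"method": "drive_effector", "body": {
  "offsets": {"ticks": [[0.024,0,0.268,0,0,0,0],[0.016,0,0.268,0,0,0,0],[0,0,0.268,0,0,0,0],[0,0,0.2,0,0,0,0],[0,0,0.08,0,0,0,0],[0,0,0,0,0,0,0],[0,0,0,0,0,0,0]]}
}}

```text
clock: 14.8
eef_pos: [523.4, 56.6, 63.1]
tool_rot: [3.14, 0.0, 1.457]
force: [0.8, -0.5, 10.5]
width: -0.4
gripper_force: 5.3
```

```bash
python3 - <<'E'
from h import *
print(delta([500.3+195*np.cos(1.455),-139+195*np.sin(1.455),62],1.455))
im=ctrl.get_image('side');cv2.imwrite('pics/s6.png',cv2.resize(im[120:320,270:470],None,fx=3,fy=3,interpolation=cv2.INTER_CUBIC))
E
```

```text
('rz 0.002', array([-2. , -0.4,  1.1]))
```

View pics/s6.png

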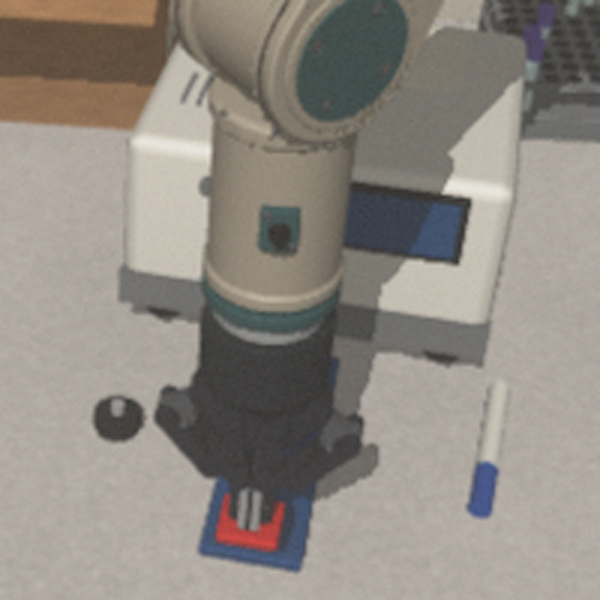

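The side view shows the closed fingers on the plate with the handle nearly level. The force is 10.5 N, so the jack is under load. I hold it down briefly, then let the handle back up along the arc.

In the tool's units: 1 mm is 0.04.

{"method": "drive_effector", "body": {
  "offsets": {"ticks": [[0,0,0.04,0,0,0,0],[0,0,0,0,0,0,0],[0,0,0,0,0,0,0],[0,0,0,0,0,0,0]]}
}}

```text
clock: 15.25
eef_pos: [523.5, 56.6, 62.5]
tool_rot: [3.14, 0.0, 1.457]
force: [-0.0, -2.1, 12.3]
width: 0.1
gripper_force: 6.5
```

{"method": "drive_effector", "body": {
  "offsets": {"ticks": [[0,0,-0.26,0,0,0,0],[-0.02,0,-0.268,0,0,0,0],[-0.04,0,-0.268,0,0,0,0],[-0.052,0,-0.268,0,0,0,0],[-0.06,0,-0.264,0,0,0,0],[-0.076,0,-0.26,0,0,0,0],[-0.08,0,-0.256,0,0,0,0],[-0.092,0,-0.252,0,0,0,0],[-0.1,0,-0.252,0,0,0,0],[0,0,-0.24,0,0,0,0],[0,0,-0.4,0,0,0,0],[0,0,-0.6,0,0,0,0]]}
}}

```text
clock: 16.45
eef_pos: [520.6, 43.3, 151.3]
tool_rot: [-3.139, 0.001, 1.457]
force: [0.2, 0.0, -0.3]
width: -0.2
gripper_force: 0.0
```

{"method": "drive_effector", "body": {
  "offsets": {"ticks": [[0,0,-1.2,0,0,0,0],[0,0,-1.2,0,0,0,0],[0,0,0,0,0,0,0],[0,0,0,0,0,0,0],[0,0,0,0,0,0,0]]}
}}

```text
clock: 16.95
eef_pos: [520.6, 43.3, 210.6]
tool_rot: [-3.14, 0.001, 1.457]
force: [0.8, -0.3, 0.6]
width: 0.0
gripper_force: 0.0
```

```bash
python3 - <<'E'
from h import *
st=ctrl.read_state();im=ctrl.get_image('wrist');C=cam('wrist',st);cv2.imwrite('pics/w7.png',im)
h=1.455;L=np.array([500.3,-139.]);o=np.array([np.cos(h),np.sin(h)]);n=np.array([-o[1],o[0]])
def rel(u,z): d=onz(C,u,z)[:2]-L; return (d@o).round(1),(d@n).round(1)
print(st['eef_pos'])
for a,c,m in blobs(red(im),30): 
    x,y,w,hh=cv2.boundingRect(m.astype(np.uint8)); print(a,c,'top corners',rel((x,y),128),rel((x+w,y),128))
for a,c,m in blobs(blue(im),400):
    x,y,w,hh=cv2.boundingRect(m.astype(np.uint8)); print('blue',a,rel((x,y),10),rel((x+w,y),10))
print(delta([*(L+182*o),134],h))
E
```

```text
[520.60450432  43.28381188 210.56160453]
2838 [313.1 244.6] top corners (np.float64(201.1), np.float64(19.3)) (np.float64(201.2), np.float64(-20.7))
32 [313.  411.4] top corners (np.float64(54.8), np.float64(2.4)) (np.float64(54.8), np.float64(-3.6))
blue 2694 (np.float64(180.5), np.float64(33.3)) (np.float64(180.6), np.float64(-34.6))
blue 603 (np.float64(104.6), np.float64(154.4)) (np.float64(104.6), np.float64(137.2))
('rz 0.002', array([-1.5,  0.9, 76.4]))
```

The jack hasn't moved and the handle is back up. Now the second push, to be held.

In the tool's units: 0.4 mm is 0.016, 26 mm is 1.04.

{"method": "drive_effector", "body": {
  "offsets": {"ticks": [[-0.028,0.02,0.6,0,0,0,0],[-0.02,0.016,1.04,0,0,0,0],[0,0,0.88,0,0,0,0],[0,0,0.52,0,0,0,0],[0,0,0,0,0,0,0],[0,0,0,0,0,0,0],[0,0,0,0,0,0,0]]}
}}

```text
clock: 17.7
eef_pos: [522.8, 42.6, 136.1]
tool_rot: [3.14, -0.001, 1.457]
force: [0.4, -0.2, -0.1]
width: 0.0
gripper_force: 0.0
```

{"method": "drive_effector", "body": {
  "offsets": {"ticks": [[0.04,0,0.24,0,0,0,0],[0.104,0,0.248,0,0,0,0],[0.104,0,0.252,0,0,0,0],[0.08,0,0.256,0,0,0,0],[0.076,0,0.26,0,0,0,0],[0.052,0,0.264,0,0,0,0],[0.052,0,0.268,0,0,0,0],[0.024,0,0.268,0,0,0,0],[0.016,0,0.268,0,0,0,0],[0,0,0.268,0,0,0,0],[0,0,0.2,0,0,0,0],[0,0,0,0,0,0,0]]}
}}

```text
clock: 18.9
eef_pos: [524.3, 56.3, 65.6]
tool_rot: [3.141, -0.0, 1.457]
force: [0.3, 0.1, 10.9]
width: -0.0
gripper_force: 5.1
```

{"method": "drive_effector", "body": {
  "offsets": {"ticks": [[0,0,0.08,0,0,0,0],[0,0,0.04,0,0,0,0],[0,0,0,0,0,0,0],[0,0,0,0,0,0,0],[0,0,0,0,0,0,0],[0,0,0,0,0,0,0]]}
}}

```text
clock: 19.5
eef_pos: [524.3, 56.2, 63.2]
tool_rot: [3.14, -0.0, 1.457]
force: [-0.1, -1.3, 11.1]
width: -0.0
gripper_force: 5.3
```

In the tool's units: 1 mm is 0.04, 0.5 mm is 0.02.

{"method": "drive_effector", "body": {
  "offsets": {"ticks": [[0,0,0.04,0,0,0,0],[0,0,0.02,0,0,0,0],[0,0,0,0,0,0,0],[0,0,0,0,0,0,0],[0,0,0,0,0,0,0],[0,0,0,0,0,0,0]]}
}}

```text
clock: 20.1
eef_pos: [524.3, 56.2, 62.2]
tool_rot: [3.14, 0.0, 1.457]
force: [-1.3, -1.1, 15.4]
width: 0.3
gripper_force: 8.2
```

```bash
python3 - <<'E'
from h import *
a=cv2.imread('pics/side0.png');b=ctrl.get_image('side')
f=lambda i:cv2.cvtColor(i,cv2.COLOR_BGR2GRAY)
for nm,(y0,y1,x0,x1) in dict(screen_right=(180,220,405,440),left_corner=(175,235,305,335),foot=(245,275,295,325),marker=(240,300,420,445)).items():
    r=cv2.matchTemplate(f(b)[y0-20:y1+20,x0-10:x1+10],f(a)[y0:y1,x0:x1],cv2.TM_CCOEFF_NORMED);_,s,_,p=cv2.minMaxLoc(r);print(nm,s,p[0]-10,p[1]-20)
print(ctrl.read_state()['force'])
E
```

```text
screen_right 0.8621962666511536 1 -7
left_corner 0.9539663791656494 0 -4
foot 0.8817808032035828 0 0
marker 0.9455043077468872 0 0
[-0.91722642 -1.48647958 16.14431716]
```

The analyser's front is raised (its features moved 4-7 px up in the side view), the foot and marker haven't moved, and the handle is at its stop. I hand the job in.

```bash
python3 -c "
from cell import ctrl
print(ctrl.finish_job())"
```

```text
the job is handed in; nothing more can be done
None
```

I handed the job in at about 20 s with the jack under the lift point, the trial lift done, and the handle held fully down a second time with the analyser's front raised; the judge's verdict was not shown.

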